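Set up the stock-check stand

TASK

Swing the folded stand's backrest up and over until it snaps fully open, then press the sprung pin on the stand down until it stays down and locks the backrest. Then take the clipboard from the rack and set it down gently, upright and centred, in the stand's ledge, leaning back against the backrest with its clip and paper facing out, and let go; leave the plain divider in the rack and everything else on the bench alone.

Things in the scene. Friction and masses are not known exactly. Their poses are not given: they have to be found in the camera images.
- stand: Folding metal stand, fixed to the bench. Origin: on the bench under the middle of the hinge line; z up, y along the hinge, front towards -x. Base plate 12 mm thick, from 95 mm in front of to 50 mm behind the hinge line, 75 mm to either side; at +y a side foot out to y = 132 mm carries the lock pin's bracket, 58 mm high.
- hinge (a point): Middle of the backrest's hinge line, 30 mm above the bench. Folded, the backrest lies level from here towards the stand's -x; it turns up and over about the stand's +y.
- backrest (a joint): Backrest angle, rad: 0 folded flat to the front, 1.57 upright, 1.85 open stop (leaning back 0.28 past upright). Over-centre spring: below about 1.0 it snaps back to folded, above it snaps open by itself and stays. About 3 N at the tab lifts it from folded, less on the way. Plate 120 mm wide, 6 mm thick, reaching 95 mm from the hinge.
- tab (a point): Grip point on the tab in the middle of the backrest's free edge, 120 mm from the hinge; folded, it is 30 mm above the bench, in front of the base plate with nothing below. The tab is 24 mm wide (along y), 8 mm thick, 95 to 133 mm from the hinge. Pinched on its two sides it can pivot between the fingers.
- lock_pin (a joint): How far the lock pin is pressed down, in m: 0 up, 0.018 fully down. It springs back up unless pressed past 0.012, from where it is drawn down into its notch and stays. Pressing takes about 9 N at first, then less. While the stand is folded the pin is blocked after some 3 mm; once down it keeps the open backrest from folding.
- pin_top (a point): Top centre of the lock pin's round black button, 22 mm across, at the stand's x = +12, y = +110 mm; 88 mm above the bench when up, 70 mm when down. Pressed straight down.
- ledge (a point): Where the middle of the clipboard's lower edge belongs: on the base plate, 12 mm above the bench, 17 mm in front of the hinge line, at the middle of the stand's width, between the backrest and a lip that runs along y (120 mm long, 28 to 34 mm in front of the hinge line, top 24 mm above the bench).
- rack: Grey rack fixed to the bench, base 140 x 140 x 8 mm, with two upright slots along its y, at its x = -40 and +40 mm, 8.5 mm wide, between walls 120 mm long that reach 63 mm above the bench. Origin: centre of its underside. Clipboard in one slot, plain divider in the other; which is which varies.
- clipboard: Clipboard, about 180 g, standing in a rack slot: board 6 mm thick (x), 145 wide (y), 205 tall (z). Its -x face is the front, with a steel clip 70 mm wide, 10 mm thick, 160 to 198 mm above the lower edge, and a paper pad below it. Origin: middle of the lower edge; z up the board. It may lean up to about 3 degrees in the slot.
- clip (a point): Grip point at the clip: 181 mm above the clipboard's lower edge, in the middle of its width, in the middle of board and clip, which are 16 mm thick together there (5 mm in front of the board's middle plane). Pinch front to back.
- divider: Plain stiff plastic divider, 6 x 130 x 150 mm, no clip, standing in the other rack slot. Stays there. Origin: middle of the lower edge.
- flask: Bystander: white bottle, 52 mm wide, 120 mm tall. Origin: centre of its underside.
- phial: Bystander: small amber bottle, 40 mm wide, 80 mm tall. Origin: centre of its underside.
- pot: Bystander: low white jar, 52 mm wide, 55 mm tall. Origin: centre of its underside.
- gauge: Bystander: round black pressure gauge lying on its back, 60 mm wide, 31 mm tall. Origin: centre of its underside.
- tape: Bystander: roll of tape lying flat, 84 mm wide, 25 mm tall. Origin: centre of its underside.
- dish: Bystander: steel bowl, 110 mm wide, 40 mm tall. Origin: centre of its underside.
- thermometer: Bystander: white digital thermometer lying flat, 20 x 120 x 11 mm, its length along its y. Origin: centre of its underside.
Things that resemble listed ones, but are neither listed nor needed, are in the scene too. Of the things shaped like the clipboard, the wooden one is meant.

How it is judged:
By the outcome, as a careful person would: the job done as asked, in the order asked, and still so for the second after the job is handed in, with the robot touching nothing.
It also fails if it takes over 72 s, if anything falls off the work surface, if the arm or the gripper's body presses on something with over 40 N, if the wrist force passes 120 N, or if a joint passes its speed limit or range.

ROBOT

A 6-joint arm with a two-finger parallel gripper is mounted at the origin on the work surface. World frame = base frame: x ahead of the robot, y to its left, z up, the work surface at z = 0. Lengths are in m, angles in rad, forces in N, time in s.
With the tool pointing down it reaches from about 0.35 to 0.875 m from the base axis. Payload 15.5 kg.
Tool frame: the origin (TCP) lies on the front face of the gripper's body, between the roots of the fingers; the fingertips stand 73 mm ahead of it and the grasp point (between the pads) lies bot.hold_point_z ahead of it (bot.hold_point_z is the distance from the TCP to the grasp point, in m); z points along the fingers, y is the line along which they close (so a half turn about z gives the same grasp; the last joint's range is limited). The gripper opens to 85 mm and grips with 20 to 120 N. Pads are 22 mm wide; open, the fingers measure 114 mm over their backs; the gripper's body (76 mm by 85 mm) begins 54 mm behind the grasp point. The pads swing forward as they close: fully open they stand 13 mm farther back than shut.
Start: joints at [1.155, 0.494, 1.345, -0, 1.302, -0.096], TCP at [0.196, 0.593, 0.304] pointing down, gripper open.
Joint ranges: [-2.91, 2.91], [-0.82, 2.16], [0.22, 2.67], [-1.22, 4.37], [0.12, 2.79], [-3.08, 3.08]. Speed limits (rad/s): [1.89, 1.89, 2.57, 3.01, 3.01, 3.01].

INTERFACE

Orientations are given as a unit quaternion [w, x, y, z].
In Python, from workcell import bot gives the robot as it stands.
- The arm moves only by the tool send_rows, never from a script. Its argument "deltas" is text: rows parted by semicolons, each of 7 numbers parted by spaces: the shift along the world's x, y, z normalised to -1 to 1, where 1 is 0.1 m, then the turn, a rotation vector about the world's x, y, z normalised to -1 to 1, where 1 is 30 degrees, then the closure, from 0 (fully open) to 1 (shut). A call has 1 to 5 rows; each row is the pose to reach, as a shift and turn from the pose commanded when the call began; what a row does not reach only later rows make up. A row lasts 1/12 s, in which the tool goes at most 41.7 mm and 7.16 degrees, less where a joint would pass 70% of its speed; a pose out of reach is approached as far as the arm can. A call with a number of a shift or a turn outside -1 to 1 is refused whole. A call with a gripper value outside its range is refused whole. The fingers move at their own pace and stop on an object; the grip force is fixed at half the most. Time passes only in rows, so rows that repeat a pose let the fingers close. It gives the time, the measured TCP pose, the force, the opening and the grip force at its end, in the units of the state.
- bot.read_state(): the state, without advancing time (a new reading comes with each control period).
- bot.camera(name): name is "scene" or "side" or "wrist"; returns a dict with "image" (420x560x3 uint8, red, green, blue), "fx", "fy", "cx", "cy" (pixels), "extrinsics" (4x4, takes a point from world to camera coordinates); the wrist camera has in their place "T_tool_cam" (4x4, takes a point from camera to tool coordinates, whose origin is the TCP and whose axes are the flange's). Camera axes: x right, y up, looking along -z (the intrinsics and any distortion apply to the point x, -y, -z); pixel columns grow to the right and rows downward; lengths in m; the calibration is good to about 2 mm. The wrist camera is an equidistant fisheye: a pixel r from the principal point sees the ray r / f radians off the axis. A picture is of the moment at which its call begins: read the wrist's pose just before it. There is no depth.
- bot.finish_job(): hands the job in; it is judged then, once.
The state is a dict: "time_s": time; "joint_positions": joint angles; "qd": joint speeds; "joint_efforts": joint torques, N m; "eef_pos": TCP position; "orientation": TCP orientation; "contact_force": force on the tool from outside, world axes, zero at the start; "moment": the same for the moment, N m; "gripper_width": opening from 0.0 (shut) to 1.0 (fully open); "grasp_force": force on a finger pad.
Only numpy, scipy, OpenCV 4.12 (cv2) and the standard library are available. Lean on these libraries where they do the work, as an engineer would, in place of code of your own. Each camera call takes 0.05 s, during which the arm holds its last target. There are 200 camera calls.

## Working session

There is one attempt and no reset: what is moved stays moved. The work goes in short steps, Python scripts to look and compute and a tool call to move; the robot and the scene stay as the last step left them, time stands still between calls to the robot, and variables do not carry over. Pictures are saved under pics/ and viewed, at most 10 in all, crops included, and the job is handed in when it is done.

Besides the shell and the picture viewer there is one more tool, called after "Call:" as name(argument=value, ...) on one line, values as JSON. send_rows: Moves the arm, as the interface text tells. Its arguments: {"type":"object","properties":{"deltas":{"type":"string"}},"required":["deltas"]}

```bash
mkdir -p pics; ls; cat > h.py <<'E'
import numpy as np, cv2
from workcell import bot
from scipy.spatial.transform import Rotation as R
def save(n,f):
    c=bot.camera(n); cv2.imwrite('pics/'+f,cv2.cvtColor(c['image'],cv2.COLOR_RGB2BGR)); np.save('pics/'+n+'.npy',c,allow_pickle=True); return c
def load(n): return np.load('pics/'+n+'.npy',allow_pickle=True).item()
def ray(c,u,v):
    E=np.array(c['extrinsics']); Rm=E[:3,:3]; o=-Rm.T@E[:3,3]
    d=np.array([(u-c['cx'])/c['fx'],-(v-c['cy'])/c['fy'],-1.]); return o,Rm.T@(d/np.linalg.norm(d))
def onz(c,u,v,z):
    o,d=ray(c,u,v); return o+d*(z-o[2])/d[2]
def proj(c,p):
    E=np.array(c['extrinsics']); q=E[:3,:3]@np.array(p)+E[:3,3]
    return np.array([c['cx']+c['fx']*q[0]/-q[2], c['cy']-c['fy']*q[1]/-q[2]])
def tri(c1,p1,c2,p2):
    A=np.zeros((3,3));b=np.zeros(3)
    for c,p in((c1,p1),(c2,p2)):
        o,d=ray(c,*p);M=np.eye(3)-np.outer(d,d);A+=M;b+=M@o
    return np.linalg.solve(A,b)
E
python3 - <<'E'
from h import *
for n in('scene','side'):
    c=save(n,n+'0.png'); print(n,{k:c[k] for k in c if k!='image'})
    cv2.imwrite(f'pics/{n}0.png',cv2.resize(cv2.imread(f'pics/{n}0.png'),(800,600),interpolation=cv2.INTER_CUBIC))
s=bot.read_state();print(s,bot.hold_point_z)
c=save('wrist','w0.png');print({k:c[k] for k in c if k!='image'})
E
```

```text
pics
scene {'fx': 406.2052746555701, 'fy': 406.2052746555701, 'cx': 284.8015741077156, 'cy': 211.028411779499, 'extrinsics': array([[-0.13062144,  0.99137291, -0.01085311,  0.04191129],
       [-0.76855351, -0.09433564,  0.63279245,  0.25553805],
       [ 0.62630946,  0.09099746,  0.77424539, -1.63212202],
       [ 0.        ,  0.        ,  0.        ,  1.        ]])}
side {'fx': 510.38094634050054, 'fy': 510.38094634050054, 'cx': 282.24993439309753, 'cy': 209.95027389309087, 'extrinsics': array([[-0.94066623, -0.33908554,  0.01296337,  0.4059452 ],
       [ 0.24615484, -0.65557257,  0.71388542, -0.22046873],
       [-0.23356979,  0.6747189 ,  0.70014253, -1.82693229],
       [ 0.        ,  0.        ,  0.        ,  1.        ]])}
{'time_s': 0.1, 'joint_positions': array([ 1.15550856e+00,  4.94111326e-01,  1.34604293e+00, -1.82425746e-05,
        1.30251866e+00, -9.55111373e-02]), 'qd': array([ 7.31625090e-04, -2.34606331e-03,  7.23439146e-05,  1.74504641e-03,
        2.49589367e-04, -1.68416889e-03]), 'joint_efforts': array([ 1.34934126e-03, -8.83591247e+01, -3.84568048e+01, -1.85213758e-04,
        4.97407716e-03,  6.82001587e-05]), 'eef_pos': array([0.196383  , 0.59309442, 0.30337478]), 'orientation': array([-1.27945692e-04,  1.59205532e-01,  9.87245312e-01, -5.24831333e-04]), 'contact_force': array([-0.21301529,  0.08195354, -0.07630234]), 'moment': array([ 0.01431673, -0.04498663, -0.00436043]), 'grasp_force': 0.0, 'gripper_width': 0.9988707282261237} 0.0539
{'fx': 325.19226210127806, 'fy': 325.19226210127806, 'cx': 278.98133543368255, 'cy': 205.94184684716845, 'T_tool_cam': array([[-1.96716463e-04,  9.64245973e-01,  2.65008801e-01,
         6.62847323e-02],
       [ 9.99999615e-01,  4.16379990e-04, -7.72715247e-04,
        -1.15765877e-03],
       [-8.55431927e-04,  2.65008547e-01, -9.64245683e-01,
        -6.90898867e-02],
       [ 0.00000000e+00,  0.00000000e+00,  0.00000000e+00,
         1.00000000e+00]])}
```

View pics/scene0.png

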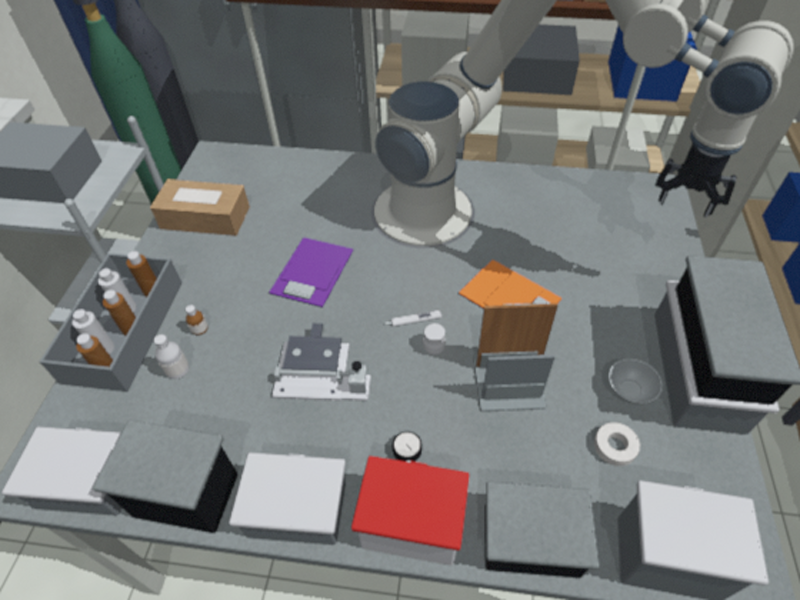

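View pics/side0.png

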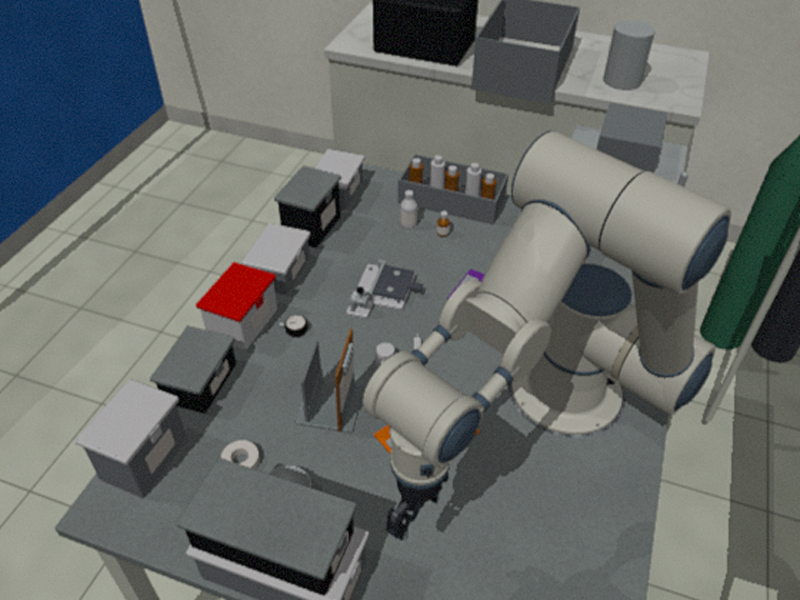

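Scene: stand at about (320,365) with the tab towards the robot and the pin at (356,367); rack at (515,360) with the wooden clipboard in the robot-side slot, clip facing the robot. The side view agrees, with the stand at (385,290) and the rack at (330,385). Next I'll zoom in on both.

```bash
python3 - <<'E'
from h import *
S=load('scene')['image'];D=load('side')['image']
def cr(im,x,y,w=80,h=60): return cv2.resize(im[y:y+h,x:x+w],(400,300),interpolation=cv2.INTER_CUBIC)
m=np.vstack([np.hstack([cr(S,185,222),cr(S,320,202,96,72+18)]),np.hstack([cr(D,235,175),cr(D,195,222,100,84)])])
cv2.imwrite('pics/z0.png',m[...,::-1])
E
```

```text
(no output)
```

View pics/z0.png

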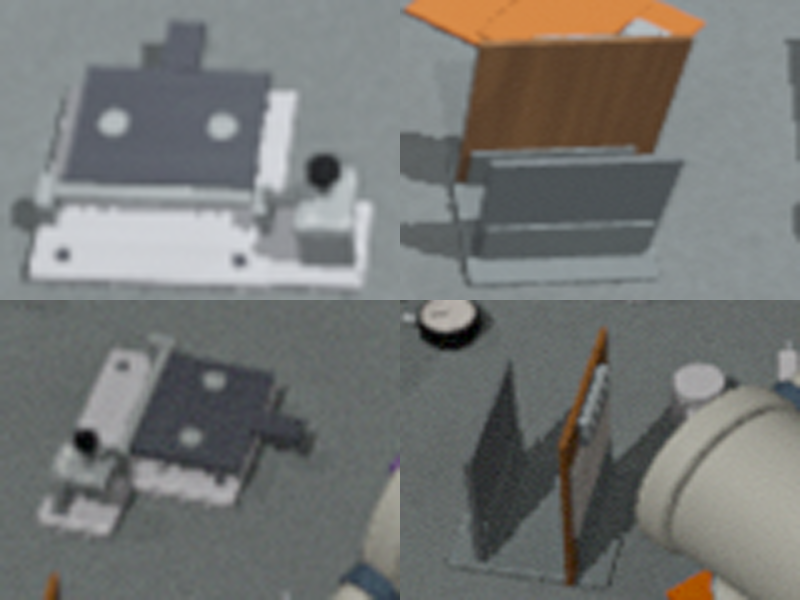

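```bash
python3 - <<'E'
from h import *
np.set_printoptions(precision=4,suppress=True)
S=load('scene');D=load('side')
s=lambda x,y:(185+x/5-.4,222+y/5-.4); d=lambda x,y:(235+x/5-.4,175+(y-300)/5-.4)
r=lambda x,y:(320+(x-400)/4.1667-.4,202+y/3.333-.4); q=lambda x,y:(195+(x-400)/4-.4,222+(y-300)/3.571-.4)
print('pin',onz(S,*s(323,162),.088),onz(D,*d(86,435),.088),tri(S,s(323,162),D,d(86,435)))
for n,p in dict(plateL=(88,68),plateR=(272,72),dotL=(113,123),dotR=(222,126),tabend=(187,23)).items(): print(n,onz(S,*s(*p),.033))
for n,p in dict(dotR=(190,437),dotL=(214,380),tabend=(308,442),pl1=(238,470),pl2=(274,377)).items(): print('D',n,onz(D,*d(*p),.033))
print('baseback',onz(S,*s(32,277),0.0),onz(S,*s(362,287),0.0))
a=tri(S,r(482,42),D,q(604,331));b=tri(S,r(691,38),D,q(566,447));print('clip top',a,b,(a+b)/2)
print('div',tri(S,r(490,161),D,q(510,363)),tri(S,r(684,161),D,q(468,468)))
print('rackbase +x', onz(S,*r(468,284),0.),onz(S,*r(658,272),0.),'corner -y+x',onz(S,*r(450,183),.0))
print('D rack', onz(D,*q(448,563),0.004),onz(D,*q(608,585),.004))
E
```

```text
pin [ 0.5799 -0.0716  0.088 ] [ 0.5818 -0.0706  0.088 ] [ 0.5812 -0.0708  0.0889]
plateL [ 0.4924 -0.248   0.033 ]
plateR [ 0.4808 -0.1284  0.033 ]
dotL [ 0.5325 -0.221   0.033 ]
dotR [ 0.5262 -0.1515  0.033 ]
tabend [ 0.4485 -0.1923  0.033 ]
D dotR [ 0.5271 -0.1507  0.033 ]
D dotL [ 0.5325 -0.2205  0.033 ]
D tabend [ 0.4374 -0.1782  0.033 ]
D pl1 [ 0.4786 -0.1287  0.033 ]
D pl2 [ 0.488  -0.2412  0.033 ]
baseback [ 0.6299 -0.2529  0.    ] [ 0.6114 -0.0483  0.    ]
clip top [0.4964 0.1805 0.2108] [0.472  0.3189 0.2096] [0.4842 0.2497 0.2102]
div [0.5773 0.1957 0.1526] [0.5577 0.3234 0.1501]
rackbase +x [0.6081 0.1944 0.    ] [0.5784 0.3317 0.    ] corner -y+x [0.5007 0.1751 0.    ]
D rack [0.5861 0.3311 0.004 ] [0.4487 0.3072 0.004 ]
```

Call:
send_rows(deltas="1 -1 0.4 0 0 0.79 0;1 -1 0.4 0 0 0.79 0;1 -1 0.4 0 0 0.79 0;1 -1 0.4 0 0 0.79 0;1 -1 0.4 0 0 0.79 0")

```text
time_s: 0.57
eef_pos: [0.2999, 0.4905, 0.3455]
orientation: [0.001, -0.048, 0.999, 0.0]
contact_force: [0.5, 1.3, 0.8]
gripper_width: 0.997
grasp_force: 0.0
```

Call:
send_rows(deltas="1 -1 0 0 0 0 0;1 -1 0 0 0 0 0;1 -1 0 0 0 0 0;1 -1 0 0 0 0 0;1 -1 0 0 0 0 0")

```text
time_s: 0.98
eef_pos: [0.3988, 0.3909, 0.3437]
orientation: [0.0, -0.045, 0.999, -0.0]
contact_force: [0.7, -0.4, 0.1]
gripper_width: 0.999
grasp_force: 0.0
```

Call:
send_rows(deltas="0.3 -1 0 0 0 0 0;0.3 -1 0 0 0 0 0;0.3 -1 0 0 0 0 0;0.3 -1 0 0 0 0 0")

```text
time_s: 1.32
eef_pos: [0.4269, 0.2905, 0.3438]
orientation: [-0.0, -0.046, 0.999, -0.001]
contact_force: [0.2, 0.7, 0.1]
gripper_width: 1.002
grasp_force: 0.0
```

Call:
send_rows(deltas="0 -1 0 0 0 0 0;0 -1 0 0 0 0 0;0 -1 0 0 0 0 0;0 -1 0 0 0 0 0")

```text
time_s: 1.65
eef_pos: [0.426, 0.1913, 0.3439]
orientation: [-0.0, -0.046, 0.999, -0.0]
contact_force: [-0.4, 0.8, 0.2]
gripper_width: 1.003
grasp_force: 0.0
```

Call:
send_rows(deltas="0.1 -1 0 0 0 0 0;0.1 -1 0 0 0 0 0;0.1 -1 0 0 0 0 0;0.1 -1 0 0 0 0 0")

```text
time_s: 1.98
eef_pos: [0.4369, 0.0917, 0.3439]
orientation: [0.0, -0.046, 0.999, -0.0]
contact_force: [-0.3, 0.1, 1.2]
gripper_width: 1.002
grasp_force: 0.0
```

Call:
send_rows(deltas="0.1 -1 0 0 0 0 0;0.1 -1 0 0 0 0 0;0.1 -1 0 0 0 0 0;0.1 -1 0 0 0 0 0")

```text
time_s: 2.32
eef_pos: [0.4474, -0.0082, 0.3439]
orientation: [0.0, -0.046, 0.999, -0.0]
contact_force: [-0.4, 0.0, 0.2]
gripper_width: 1.0
grasp_force: 0.0
```

Call:
send_rows(deltas="0.1 -1 -0.5 0 0 0 0;0.1 -1 -0.5 0 0 0 0;0.1 -1 -0.5 0 0 0 0;0.1 -1 -0.5 0 0 0 0")

```text
time_s: 2.65
eef_pos: [0.4571, -0.1085, 0.2916]
orientation: [-0.001, -0.046, 0.999, 0.0]
contact_force: [-0.2, 1.1, -0.8]
gripper_width: 1.0
grasp_force: 0.0
```

Call:
send_rows(deltas="0 -0.83 -0.5 0 0 0 0;0 -0.83 -0.5 0 0 0 0;0 -0.83 -0.5 0 0 0 0;0 -0.83 -0.5 0 0 0 0")

```text
time_s: 2.98
eef_pos: [0.4569, -0.1902, 0.2422]
orientation: [-0.001, -0.046, 0.999, 0.001]
contact_force: [0.7, 1.2, 0.0]
gripper_width: 1.001
grasp_force: 0.0
```

```bash
cat >> h.py <<'E'
def wsave(f):
    s=bot.read_state(); c=save('wrist',f); c['p']=s['eef_pos'];c['q']=s['orientation']; np.save('pics/wrist.npy',c,allow_pickle=True); return c
def wpose(c):
    T=np.eye(4);w,x,y,z=c['q'];T[:3,:3]=R.from_quat([x,y,z,w]).as_matrix();T[:3,3]=c['p'];return T@np.array(c['T_tool_cam'])
def wproj(c,p):
    q=np.linalg.inv(wpose(c))@np.append(p,1); x,y,z=q[0],-q[1],-q[2]; r=np.hypot(x,y);t=np.arctan2(r,z)
    return np.array([c['cx']+c['fx']*t*x/r,c['cy']+c['fy']*t*y/r])
def wonz(c,u,v,z):
    a,b=(u-c['cx'])/c['fx'],(v-c['cy'])/c['fy'];t=np.hypot(a,b);k=np.sin(t)/t
    W=wpose(c);d=W[:3,:3]@np.array([a*k,-b*k,-np.cos(t)]);o=W[:3,3];return o+d*(z-o[2])/d[2]
def frame(o,f): return lambda x,y,z=0:np.array([o[0]+x*np.cos(f)-y*np.sin(f),o[1]+x*np.sin(f)+y*np.cos(f),z])
st=frame((.579,-.181),.092)
E
python3 - <<'E'
from h import *
c=wsave('w1.png');im=cv2.imread('pics/w1.png')
for p in [st(-.12,0,.034),st(-.133,0,.034),st(-.095,.06,.033),st(-.095,-.06,.033),st(.012,.11,.088),st(.05,-.075,.012),st(.05,.132,.012),st(-.133,.012,.034)]:
    u=wproj(c,p);cv2.circle(im,tuple(np.int32(u*16)),16*2,(0,0,255),1,shift=4)
cv2.imwrite('pics/w1b.png',cv2.resize(im,(800,600),interpolation=cv2.INTER_CUBIC));print(bot.read_state()['eef_pos'])
E
```

```text
[ 0.4568918  -0.18896395  0.24321043]
```

View pics/w1b.png

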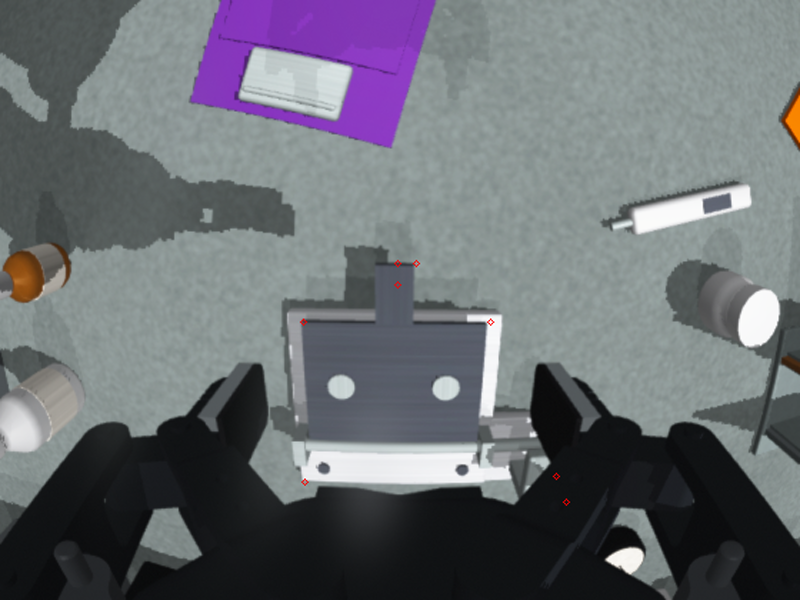

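The overlay matches: tab end at (395,264), plate front corners at (303,322) and (487,322). The stand sits about 2 mm further to -y than estimated, so tab grip ≈ (0.4595,-0.194).

```bash
python3 - <<'E'
from h import *
np.set_printoptions(precision=4,suppress=True)
c=load('wrist')
for p in [(376,264),(413,264),(303,322),(487,322),(341,387),(446,388)]: print(wonz(c,p[0]*.7,p[1]*.7,.0335))
print(bot.read_state()['eef_pos'])
E
```

```text
[ 0.4484 -0.2057  0.0335]
[ 0.4464 -0.1832  0.0335]
[ 0.4902 -0.2494  0.0335]
[ 0.4794 -0.1322  0.0335]
[ 0.5338 -0.2226  0.0335]
[ 0.5281 -0.1526  0.0335]
[ 0.4569 -0.189   0.2432]
```

Call:
send_rows(deltas="0.04 -0.04 -0.9 0 0 0 0;0.04 -0.04 -0.9 0 0 0 0;0.04 -0.04 -0.9 0 0 0 0;0.04 -0.04 -0.9 0 0 0 0")

```text
time_s: 3.37
eef_pos: [0.4601, -0.1917, 0.1529]
orientation: [-0.002, -0.047, 0.999, 0.001]
contact_force: [0.5, 1.0, -0.4]
gripper_width: 1.001
grasp_force: 0.0
```

Call:
send_rows(deltas="0 0 -0.3 0 0 0 0;0 0 -0.6 0 0 0 0;0 0 -0.7 0 0 0 0;0 0 -0.7 0 0 0 0.3;0 0 -0.7 0 0 0 0.5")

```text
time_s: 3.78
eef_pos: [0.4612, -0.1935, 0.0855]
orientation: [0.0, -0.047, 0.999, -0.0]
contact_force: [-0.5, -0.5, 0.0]
gripper_width: 0.747
grasp_force: 0.0
```

Call:
send_rows(deltas="0 0 0 0 0 0 0.9;0 0 0 0 0 0 0.9;0 0 0 0 0 0 0.9;0 0 0 0 0 0 0.9;0 0 0 0 0 0 0.9")

```text
time_s: 4.2
eef_pos: [0.4608, -0.1929, 0.0852]
orientation: [0.001, -0.046, 0.999, 0.0]
contact_force: [2.0, 15.8, 21.4]
gripper_width: 0.266
grasp_force: 57.7
```

Call:
send_rows(deltas="0 0 0 0 0 0 0.9;0 0 0 0 0 0 0.9;0 0 0 0 0 0 0.9;0 0 0 0 0 0 0.9;0 0 0 0 0 0 0.9")

```text
time_s: 4.62
eef_pos: [0.4608, -0.1929, 0.0852]
orientation: [0.001, -0.046, 0.999, 0.0]
contact_force: [2.7, 15.3, 22.0]
gripper_width: 0.266
grasp_force: 57.7
```

Call:
send_rows(deltas="0.01 0 0.18 0 0 0 0.9;0.05 0 0.355 0 0 0 0.9;0.12 0.01 0.52 0 0 0 0.9;0.21 0.02 0.68 0 0 0 0.9;0.32 0.03 0.82 0 0 0 0.9")

```text
time_s: 5.03
eef_pos: [0.4919, -0.1899, 0.167]
orientation: [-0.001, -0.047, 0.999, 0.001]
contact_force: [5.5, 3.7, -13.4]
gripper_width: 0.261
grasp_force: 59.2
```

Call:
send_rows(deltas="0.13 0.01 0.12 0 0 0 0.9;0.28 0.025 0.22 0 0 0 0.9;0.44 0.04 0.30 0 0 0 0.9;0.61 0.055 0.35 0 0 0 0.9;0.79 0.07 0.38 0 0 0 0.9")

```text
time_s: 5.45
eef_pos: [0.5712, -0.1833, 0.2049]
orientation: [-0.001, -0.047, 0.999, 0.0]
contact_force: [-1.7, -0.4, -11.3]
gripper_width: 0.26
grasp_force: 59.6
```

Call:
send_rows(deltas="0.18 0.015 0 0 0 0 0.9;0.3 0.027 -0.02 0 0 0 0.9;0.36 0.03 -0.03 0 0 0 0.9;0.38 0.035 -0.035 0 0 0 0.9;0.38 0.035 -0.035 0 0 0 0.9")

```text
time_s: 5.87
eef_pos: [0.61, -0.1801, 0.2012]
orientation: [0.001, -0.047, 0.999, -0.0]
contact_force: [0.1, 2.0, 6.1]
gripper_width: 0.266
grasp_force: 58.5
```

```bash
python3 - <<'E'
from h import *
S=save('scene','s1.png')['image'];D=save('side','d1.png')['image']
def cr(im,x,y,w=100,h=75): return cv2.resize(im[y:y+h,x:x+w],(400,300),interpolation=cv2.INTER_CUBIC)
cv2.imwrite('pics/z1.png',np.hstack([cr(S,175,202),cr(D,225,155)])[...,::-1])
E
```

```text
(no output)
```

View pics/z1.png

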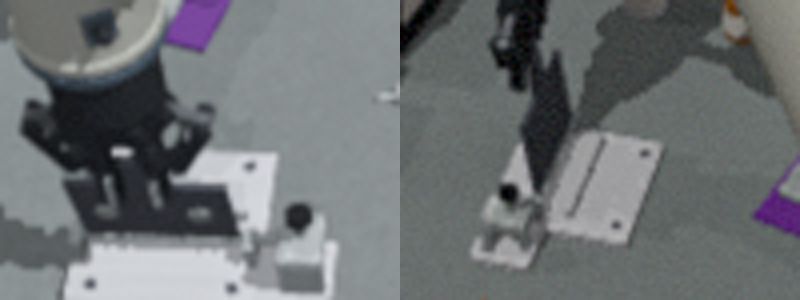

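The backrest is up and leaning back at its stop (left panel plate at (155,205), right panel (545,120)). I'll release it, lift, and go to the pin.

Call:
send_rows(deltas="0 0 0 0 0 0 0;0 0 0 0 0 0 0;0 0 0 0 0 0 0;0 0 0.3 0 0 0 0;0 0 0.8 0 0 0 0")

```text
time_s: 6.38
eef_pos: [0.6078, -0.1796, 0.2696]
orientation: [-0.003, -0.047, 0.999, 0.001]
contact_force: [1.5, 0.3, 1.3]
gripper_width: 0.946
grasp_force: 0.0
```

Call:
send_rows(deltas="-0.28 0.98 0.0 0 0 0 1;-0.28 0.98 0 0 0 0 1;-0.28 0.98 0 0 0 0 1;-0.28 0.98 0 0 0 0 1;-0.28 0.98 0 0 0 0 1")

```text
time_s: 6.8
eef_pos: [0.5812, -0.0814, 0.2724]
orientation: [0.0, -0.048, 0.999, -0.0]
contact_force: [-0.2, -0.4, 0.3]
gripper_width: 0.287
grasp_force: 0.0
```

Call:
send_rows(deltas="0 0.1 -0.5 0 0 0 1;0 0.1 -0.8 0 0 0 1;0 0.1 -0.8 0 0 0 1;0 0.1 -0.8 0 0 0 1;0 0.1 -0.8 0 0 0 1")

```text
time_s: 7.22
eef_pos: [0.5824, -0.0731, 0.1936]
orientation: [0.001, -0.047, 0.999, -0.0]
contact_force: [1.1, -0.2, -0.2]
gripper_width: 0.001
grasp_force: 0.0
```

```bash
sed -i 's/^st=.*/st=frame((.5795,-.1823),.09)/' h.py; python3 - <<'E'
from h import *
S=save('scene','s2.png')['image'];D=save('side','d2.png')['image']; c=wsave('w2.png')
def cr(im,x,y,w=80,h=60): return cv2.resize(im[y:y+h,x:x+w],(400,300),interpolation=cv2.INTER_CUBIC)
m=np.vstack([np.hstack([cr(S,200,212),cr(D,220,165)]),np.hstack([cr(c['image'],180,160,200,150),cr(c['image'],0,100,240,180)])])
cv2.imwrite('pics/z2.png',m[...,::-1]);print(bot.read_state()['eef_pos'],bot.read_state()['gripper_width'],wproj(c,st(.012,.11,.088)))
E
```

```text
[ 0.58246075 -0.07284387  0.19405461] -0.0020513979423552047 [283.8334935  234.94686085]
```

View pics/z2.png

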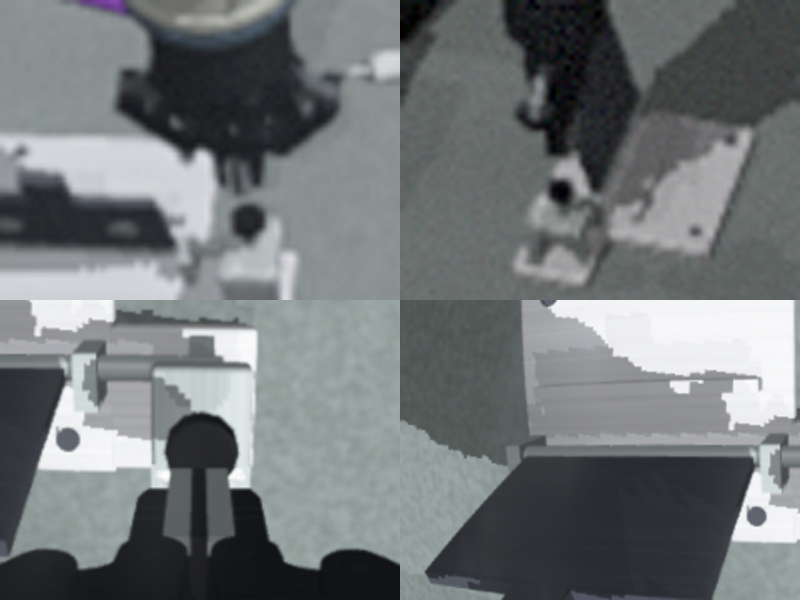

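The fingertips (lower-left panel, column 199) are lined up with the button (column 201). Pressing.

Call:
send_rows(deltas="0 0 -0.25 0 0 0 1;0 0 -0.33 0 0 0 1;0 0 -0.38 0 0 0 1;0 0 -0.42 0 0 0 1;0 0 -0.46 0 0 0 1")

```text
time_s: 7.78
eef_pos: [0.5817, -0.0723, 0.1464]
orientation: [0.0, -0.047, 0.999, -0.0]
contact_force: [-0.9, 0.2, 0.0]
gripper_width: 0.0
grasp_force: 0.0
```

Call:
send_rows(deltas="0 0 -0.02 0 0 0 1;0 0 -0.04 0 0 0 1;0 0 -0.05 0 0 0 1;0 0 -0.05 0 0 0 1;0 0 -0.05 0 0 0 1")

```text
time_s: 8.2
eef_pos: [0.5816, -0.0721, 0.1423]
orientation: [0.0, -0.047, 0.999, -0.0]
contact_force: [-5.4, 0.7, 20.2]
gripper_width: -0.003
grasp_force: 10.0
```

Call:
send_rows(deltas="0 0 0.2 0 0 0 1;0 0 0.5 0 0 0 1;0 0 1 0 0 0 1;0 0 1 0 0 0 1")

```text
time_s: 8.53
eef_pos: [0.5832, -0.0725, 0.2467]
orientation: [0.003, -0.047, 0.999, -0.001]
contact_force: [1.5, -0.3, 1.4]
gripper_width: 0.001
grasp_force: 0.0
```

Call:
send_rows(deltas="-0.3 0.9 0.9 0 0 -0.95 0;-0.3 0.9 0.9 0 0 -0.95 0;-0.3 0.9 0.9 0 0 -0.95 0;-0.3 0.9 0.9 0 0 -0.95 0;-0.3 0.9 0.9 0 0 -0.95 0")

```text
time_s: 8.95
eef_pos: [0.5515, 0.0194, 0.3334]
orientation: [0.002, 0.203, 0.979, 0.0]
contact_force: [0.9, -0.6, -0.3]
gripper_width: 0.713
grasp_force: 0.0
```

Call:
send_rows(deltas="-0.4 1 0.2 0 0 -0.95 0;-0.4 1 0.2 0 0 -0.95 0;-0.4 1 0.2 0 0 -0.95 0;-0.4 1 0.2 0 0 -0.95 0;-0.4 1 0.2 0 0 -0.95 0")

```text
time_s: 9.37
eef_pos: [0.5109, 0.1188, 0.3505]
orientation: [-0.0, 0.436, 0.9, -0.0]
contact_force: [-0.4, -0.4, -0.2]
gripper_width: 1.001
grasp_force: 0.0
```

Call:
send_rows(deltas="-0.33 1 0 0 0 -0.95 0;-0.33 1 0 0 0 -0.95 0;-0.33 1 0 0 0 -0.95 0;-0.33 1 0 0 0 -0.95 0;-0.33 1 0 0 0 -0.95 0")

```text
time_s: 9.78
eef_pos: [0.478, 0.2188, 0.3499]
orientation: [-0.0, 0.644, 0.765, -0.001]
contact_force: [0.7, -0.4, -0.1]
gripper_width: 0.997
grasp_force: 0.0
```

Call:
send_rows(deltas="0 0.31 0 0 0 0 0;0 0.31 0 0 0 0 0;0 0.31 0 0 0 0 0;0 0.31 0 0 0 0 0")

```text
time_s: 10.12
eef_pos: [0.4786, 0.2482, 0.3502]
orientation: [-0.0, 0.642, 0.766, -0.001]
contact_force: [0.3, -0.7, 0.7]
gripper_width: 0.999
grasp_force: 0.0
```

```bash
python3 - <<'E'
from h import *
c=wsave('w3.png');S=save('scene','s3.png');D=save('side','d3.png');print(bot.read_state())
def cr(im,x,y,w=80,h=60,W=400,H=300): return cv2.resize(im[y:y+h,x:x+w],(W,H),interpolation=cv2.INTER_CUBIC)
im=c['image'].copy()
for h in (.213,.213): 
  for y in (-.0725,.0725):
    u=wproj(c,frame((.4842,.2497),.172)(0,y,h));cv2.circle(im,tuple(np.int32(u*16)),32,(255,0,0),1,shift=4)
m=np.vstack([cr(im,0,40,560,320,800,457),np.hstack([cr(S['image'],180,225,80,28,400,143),cr(D['image'],240,180,80,28,400,143)])])
cv2.imwrite('pics/z3.png',m[...,::-1])
E
```

```text
{'time_s': 10.2667, 'joint_positions': array([ 3.67374684e-01,  3.27471931e-01,  1.49017237e+00, -2.07094237e-04,
        1.32457359e+00,  1.94628134e-01]), 'qd': array([ 0.00333713, -0.00407495, -0.00525947,  0.00062694,  0.00213715,
        0.00940863]), 'joint_efforts': array([ 3.08516761e-01, -7.23545122e+01, -3.88949811e+01,  5.35374944e-03,
       -9.89468739e-03, -9.53095872e-02]), 'eef_pos': array([0.47860065, 0.24799223, 0.35073144]), 'orientation': array([-6.31707286e-05,  6.43452196e-01,  7.65486227e-01, -3.22215425e-04]), 'contact_force': array([-0.25399024,  0.20041105, -0.14654919]), 'moment': array([-0.01155376, -0.00094069, -0.00066377]), 'grasp_force': 0.0, 'gripper_width': 0.9995900494509858}
```

View pics/z3.png

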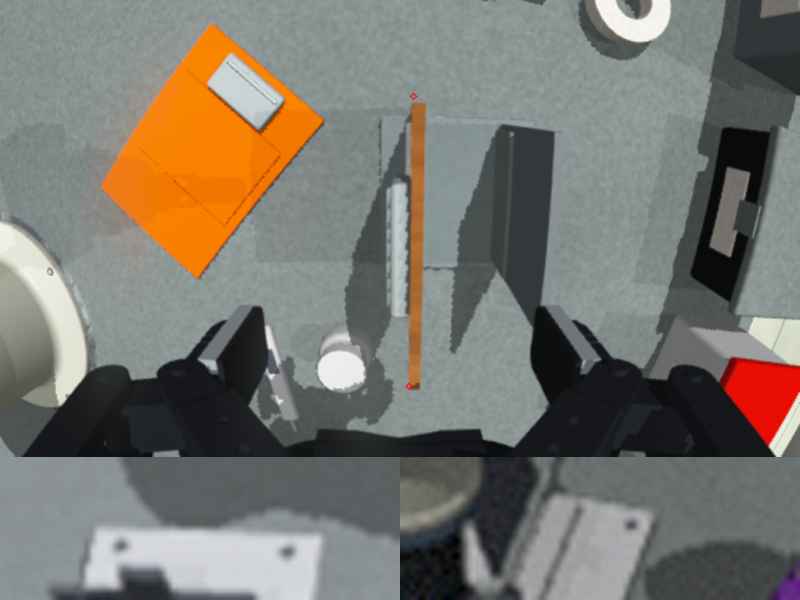

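The board's top edge runs from (418.5,104) to (415.5,388), with the clip on its left (-x) side. That is about 6 px to the right of my estimate; computing the correction.

```bash
python3 - <<'E'
from h import *
np.set_printoptions(precision=4,suppress=True)
c=load('wrist');s=1.4286
im=c['image'].astype(int);m=((im[...,0]-im[...,2]>45)&(im[...,0]<230)).astype(np.uint8)
m[:, :270]=0;m[:,330:]=0;m[:95]=0;m[330:]=0
k,cs=cv2.findContours(m,cv2.RETR_EXTERNAL,cv2.CHAIN_APPROX_NONE)[0],0
k=max(k,key=cv2.contourArea);print(cv2.boundingRect(k),cv2.minAreaRect(k))
p=[]
for r in range(120,310,30):
    xs=np.where(m[r])[0];print(r,xs.min(),xs.max())
for u,v in[(418.5,104),(415.5,388)]:
    w=wonz(c,u/s,v/s+40,.2125);p.append(w);print(w)
d=p[0]-p[1];print(np.hypot(*d[:2]),np.arctan2(-d[0],d[1]),(p[0]+p[1])/2)
print('clip',[wonz(c,u/s,v/s+40,.206) for u,v in[(397,180),(396,316)]])
# recheck scene/side tops with whichever
E
```

```text
(286, 112, 12, 201) ((291.03253173828125, 211.98440551757812), (9.676159858703613, 200.13525390625), 0.9240454435348511)
120 288 297
150 288 296
180 287 296
210 287 295
240 287 295
270 286 294
300 286 293
[0.4751 0.3182 0.2125]
[0.5002 0.1772 0.2125]
0.14318884160907877 0.17635504725664455 [0.4877 0.2477 0.2125]
clip [array([0.4719, 0.2821, 0.206 ]), array([0.4833, 0.2143, 0.206 ])]
```

Call:
send_rows(deltas="0.04 -0.01 -0.4 0 0 0 0;0.04 -0.01 -0.8 0 0 0 0;0.04 -0.01 -1 0 0 0 0;0.04 -0.01 -1 0 0 0 0;0.04 -0.01 -1 0 0 0 0")

```text
time_s: 10.68
eef_pos: [0.4824, 0.2473, 0.2509]
orientation: [-0.0, 0.644, 0.765, -0.001]
contact_force: [0.6, 0.1, 0.9]
gripper_width: 1.001
grasp_force: 0.0
```

Call:
send_rows(deltas="0 0 -0.09 0 0 0 0.3;0 0 -0.09 0 0 0 0.5;0 0 -0.09 0 0 0 0.65;0 0 -0.09 0 0 0 0.72;0 0 -0.09 0 0 0 0.76")

```text
time_s: 11.1
eef_pos: [0.4827, 0.2479, 0.2428]
orientation: [0.0, 0.644, 0.765, 0.001]
contact_force: [-0.2, 0.4, -1.1]
gripper_width: 0.294
grasp_force: 0.0
```

Call:
send_rows(deltas="0 0 0 0 0 0 0.8;0 0 0 0 0 0 0.84;0 0 0 0 0 0 0.9;0 0 0 0 0 0 1;0 0 0 0 0 0 1")

```text
time_s: 11.52
eef_pos: [0.4833, 0.248, 0.2427]
orientation: [0.001, 0.644, 0.765, 0.001]
contact_force: [4.1, 1.0, 6.3]
gripper_width: 0.181
grasp_force: 59.8
```

Call:
send_rows(deltas="0 0 0 0 0 0 1;0 0 0 0 0 0 1;0 0 0 0 0 0 1")

```text
time_s: 11.77
eef_pos: [0.4833, 0.2481, 0.2427]
orientation: [0.001, 0.644, 0.765, 0.001]
contact_force: [5.0, 0.1, 6.8]
gripper_width: 0.181
grasp_force: 59.8
```

Clip gripped. Lift, carry and turn.

Call:
send_rows(deltas="0 0 0.1 0 0 0 1;0 0 0.3 0 0 0 1;0 0 0.55 0 0 0 1;0 0 0.8 0 0 0 1;0 0 1 0 0 0 1")

```text
time_s: 12.18
eef_pos: [0.4821, 0.2477, 0.3435]
orientation: [-0.0, 0.644, 0.765, -0.0]
contact_force: [0.6, -0.3, -1.6]
gripper_width: 0.181
grasp_force: 60.4
```

Call:
send_rows(deltas="0 -0.15 0.2 0 0 -0.04 1;0.05 -0.35 0.3 0 0 -0.08 1;0.1 -0.6 0.3 0 0 -0.12 1;0.17 -0.8 0.3 0 0 -0.16 1;0.17 -1 0.3 0 0 -0.16 1")

```text
time_s: 12.6
eef_pos: [0.4998, 0.1467, 0.3719]
orientation: [-0.0, 0.676, 0.737, -0.0]
contact_force: [0.1, -0.0, -1.3]
gripper_width: 0.174
grasp_force: 60.5
```

Call:
send_rows(deltas="0 -0.25 0 0 0 0 1;0 -0.5 0 0 0 0 1;0 -0.75 0 0 0 0 1;0 -1 0 0 0 0 1")

```text
time_s: 12.93
eef_pos: [0.4987, 0.0467, 0.3717]
orientation: [-0.001, 0.675, 0.738, -0.0]
contact_force: [0.7, -0.5, -1.8]
gripper_width: 0.176
grasp_force: 60.4
```

Call:
send_rows(deltas="0 -0.25 0 0 0 0 1;0 -0.5 0 0 0 0 1;0 -0.75 0 0 0 0 1;0 -1 0 0 0 0 1")

```text
time_s: 13.27
eef_pos: [0.4987, -0.0532, 0.3717]
orientation: [-0.001, 0.675, 0.738, -0.0]
contact_force: [0.5, 0.9, -2.5]
gripper_width: 0.179
grasp_force: 60.5
```

Call:
send_rows(deltas="0 -0.25 0 0 0 0 1;0 -0.5 0 0 0 0 1;0 -0.75 0 0 0 0 1;0 -0.9 0 0 0 0 1;0 -1 0 0 0 0 1")

```text
time_s: 13.68
eef_pos: [0.4989, -0.1536, 0.3716]
orientation: [-0.001, 0.676, 0.737, -0.0]
contact_force: [-0.1, 1.1, -1.5]
gripper_width: 0.182
grasp_force: 60.4
```

Call:
send_rows(deltas="0 -0.15 0 -0.01 0.12 0 1;0 -0.24 0 -0.02 0.25 0 1;0 -0.24 0 -0.035 0.4 0 1;0 -0.24 0 -0.048 0.533 0 1;0 -0.24 0 -0.048 0.533 0 1")

```text
time_s: 14.1
eef_pos: [0.5, -0.1757, 0.371]
orientation: [-0.096, 0.668, 0.73, -0.105]
contact_force: [-1.3, 0.5, -3.3]
gripper_width: 0.178
grasp_force: 60.4
```

```bash
python3 - <<'E'
from h import *
np.set_printoptions(precision=4,suppress=True)
S=save('scene','s4.png');D=save('side','d4.png');s=bot.read_state();print(s['eef_pos'],s['orientation'],s['contact_force'],s['gripper_width'])
w,x,y,z=s['orientation'];M=R.from_quat([x,y,z,w]).as_matrix();print(M, M.T@[0,0,1])
def cr(im,x,y,w,h,W=400,H=400): return cv2.resize(im[y:y+h,x:x+w],(W,H),interpolation=cv2.INTER_CUBIC)
m=np.hstack([cr(S['image'],160,160,130,130),cr(D['image'],230,80,160,160)])
cv2.imwrite('pics/z4.png',m[...,::-1])
E
```

```text
[ 0.4997 -0.1756  0.3714] [-0.094   0.6681  0.7309 -0.1025] [ 0.4368  0.4057 -2.1665] 0.17769538985918432
[[-0.0895  0.9574 -0.2744]
 [ 0.996   0.0862 -0.0242]
 [ 0.0005 -0.2754 -0.9613]] [ 0.0005 -0.2754 -0.9613]
```

View pics/z4.png

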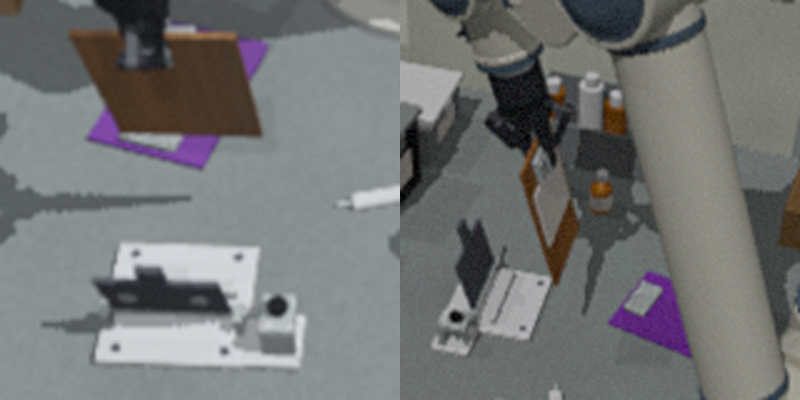

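The clipboard is held squarely, leaning back, paper facing the robot; lower corner at (260,135) left and (556,282) right. I'll check its position and the pin height numerically.

```bash
python3 - <<'E'
from h import *
np.set_printoptions(precision=4,suppress=True)
S=load('scene');D=load('side')
s=lambda x,y:(160+x/3.077-.35,160+y/3.077-.35);d=lambda x,y:(230+(x-400)/2.5-.3,80+y/2.5-.3)
print('corner+y',tri(S,s(260,135),D,d(556,283)))
t=bot.read_state();p=t['eef_pos'];w,x,y,z=t['orientation'];M=R.from_quat([x,y,z,w]).as_matrix()
# tool: z along board down, y ~ stand x, x ~ stand y
for L in(.2347,.238): print('pred',p+M@[.0725-.001,.005,L],p+M@[-.0725-.001,.005,L])
print('scene px pred',[(proj(S,p+M@[k-.001,.005,.2347])-160)*3.077 for k in(.0725,-.0725)])
print('pin tri',tri(S,s(277,303),D,d(456,316)))
for zz in(.070,.088): print(zz,(proj(S,st(.012,.11,zz))-160)*3.077,(proj(D,st(.012,.11,zz))-[230,80])*2.5+[400,0])
E
```

```text
corner+y [ 0.4349 -0.1107  0.1455]
pred [ 0.4337 -0.1097  0.1445] [ 0.4467 -0.2541  0.1444]
pred [ 0.4328 -0.1098  0.1413] [ 0.4458 -0.2542  0.1412]
scene px pred [array([259.8375, 133.2315]), array([117.0479, 129.7596])]
pin tri [ 0.5806 -0.0712  0.0651]
0.07 [275.5773 300.7989] [455.2527 312.1033]
0.088 [274.122  290.6579] [454.9181 303.6104]
```

Pin is down (top at z ≈ 0.065–0.07) and the board position agrees with the prediction to about 1 mm. Moving in above the ledge and lowering.

Call:
send_rows(deltas="0.25 -0.01 0 0 0 0 1;0.5 -0.02 -0.05 0 0 0 1;0.75 -0.02 -0.1 0 0 0 1;0.92 -0.02 -0.1 0 0 0 1;1 -0.02 -0.1 0 0 0 1")

```text
time_s: 14.62
eef_pos: [0.6008, -0.1779, 0.3617]
orientation: [-0.094, 0.668, 0.731, -0.102]
contact_force: [-0.1, 0.4, -1.2]
gripper_width: 0.179
grasp_force: 60.4
```

Call:
send_rows(deltas="0.15 0 -0.08 0 0 0 1;0.214 0 -0.2 0 0 0 1;0.214 0 -0.35 0 0 0 1;0.214 0 -0.45 0 0 0 1;0.214 0 -0.5 0 0 0 1")

```text
time_s: 15.03
eef_pos: [0.6198, -0.178, 0.3104]
orientation: [-0.095, 0.668, 0.73, -0.103]
contact_force: [0.4, 0.3, -2.4]
gripper_width: 0.179
grasp_force: 60.3
```

Call:
send_rows(deltas="0 0 -0.15 0 0 0 1;0 0 -0.3 0 0 0 1;0 0 -0.42 0 0 0 1;0 0 -0.5 0 0 0 1;0 0 -0.5 0 0 0 1")

```text
time_s: 15.45
eef_pos: [0.6201, -0.1781, 0.2606]
orientation: [-0.095, 0.668, 0.73, -0.104]
contact_force: [1.0, -0.2, -1.5]
gripper_width: 0.177
grasp_force: 60.3
```

```bash
python3 - <<'E'
from h import *
np.set_printoptions(precision=4,suppress=True)
S=save('scene','s5.png');D=save('side','d5.png')
t=bot.read_state();p=t['eef_pos'];w,x,y,z=t['orientation'];M=R.from_quat([x,y,z,w]).as_matrix()
b=p+M@[-.001,.005,.2347]-[.5795,-.1823,0];print('bottom in stand',b[0]*.996+b[1]*.09,-b[0]*.09+b[1]*.996,b[2],t['contact_force'])
def cr(im,x,y,w,h,W=400,H=400): return cv2.resize(im[y:y+h,x:x+w],(W,H),interpolation=cv2.INTER_CUBIC)
cv2.imwrite('pics/z5.png',np.hstack([cr(S['image'],170,170,100,100),cr(D['image'],225,120,100,100)])[...,::-1])
E
```

```text
bottom in stand -0.01850169618696083 -0.0006795221709248005 0.03548707988601682 [ 0.1279 -0.0961 -2.405 ]
```

View pics/z5.png

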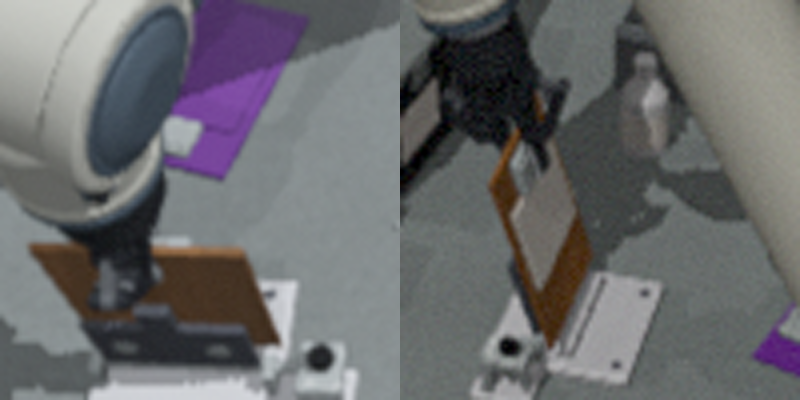

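The board stands behind the lip line and in front of the backrest (right panel, lower corner at (555,340)), centred. Lowering gently.

Call:
send_rows(deltas="0.01 0.01 -0.08 0 0 0 1;0.01 0.01 -0.14 0 0 0 1;0.01 0.01 -0.18 0 0 0 1;0.01 0.01 -0.2 0 0 0 1;0.01 0.01 -0.21 0 0 0 1")

```text
time_s: 15.97
eef_pos: [0.6216, -0.1772, 0.2406]
orientation: [-0.095, 0.668, 0.73, -0.103]
contact_force: [-1.7, 0.6, -0.8]
gripper_width: 0.176
grasp_force: 60.9
```

Call:
send_rows(deltas="0 0 -0.01 0 0 0 1;0 0 -0.015 0 0 0 1;0 0 -0.02 0 0 0 1;0 0 -0.02 0 0 0 1")

```text
time_s: 16.3
eef_pos: [0.6219, -0.1773, 0.2399]
orientation: [-0.094, 0.669, 0.73, -0.103]
contact_force: [-2.2, 0.9, 6.4]
gripper_width: 0.182
grasp_force: 62.3
```

Call:
send_rows(deltas="0.017 0.001 0.005 -0.001 0.014 0 1;0.034 0.003 -0.001 -0.0025 0.028 0 1;0.05 0.005 -0.006 -0.004 0.042 0 1;0.06 0.006 -0.01 -0.0045 0.05 0 1;0.06 0.006 -0.01 -0.0045 0.05 0 1")

```text
time_s: 16.72
eef_pos: [0.6281, -0.1766, 0.2382]
orientation: [-0.103, 0.667, 0.729, -0.113]
contact_force: [-3.2, -0.2, 6.2]
gripper_width: 0.181
grasp_force: 62.6
```

```bash
python3 - <<'E'
from h import *
t=bot.read_state();p=t['eef_pos'];w,x,y,z=t['orientation'];M=R.from_quat([x,y,z,w]).as_matrix()
b=p+M@[-.001,.005,.2347]-[.5795,-.1823,0];print('bottom in stand',b[0]*.996+b[1]*.09,-b[0]*.09+b[1]*.996,b[2],t['contact_force'],t['moment'],np.arctan2(-M[0,2],-M[2,2]))
E
```

```text
bottom in stand -0.01733356313054523 0.0002026235135191767 0.013023238353843392 [-3.21620753 -0.22174898  6.18089253] [-0.20286867  1.57408253 -0.3000578 ] 0.30630335512200146
```

Call:
send_rows(deltas="0 0 0 0 0 0 0.8;0 0 0 0 0 0 0.76;0 0 0 0 0 0 0.7;0 0 0 0 0 0 0.6;0 0 0 0 0 0 0.5")

```text
time_s: 17.13
eef_pos: [0.628, -0.1766, 0.238]
orientation: [-0.103, 0.667, 0.729, -0.113]
contact_force: [0.2, -1.0, -0.3]
gripper_width: 0.5
grasp_force: 0.0
```

Call:
send_rows(deltas="0 0 0 0 0 0 0.4;0 0 0 0 0 0 0.4;0.03 0 0.1 0 0 0 0.4;0.1 0.01 0.32 0 0 0 0.4;0.2 0.018 0.63 0 0 0 0.4")

```text
time_s: 17.55
eef_pos: [0.6471, -0.1746, 0.3006]
orientation: [-0.105, 0.667, 0.729, -0.114]
contact_force: [0.6, -0.9, 0.9]
gripper_width: 0.601
grasp_force: 0.0
```

Call:
send_rows(deltas="0.1 0.01 0.3 0 0 0 0.4;0.2 0.018 0.6 0 0 0 0.4;0.3 0.02 0.9 0 0 0 0.4;0.3 0.02 0.9 0 0 0 0.4;0.3 0.02 0.9 0 0 0 0.4")

```text
time_s: 17.97
eef_pos: [0.6786, -0.1728, 0.3933]
orientation: [-0.101, 0.667, 0.729, -0.112]
contact_force: [-0.4, 0.3, -0.5]
gripper_width: 0.601
grasp_force: 0.0
```

```bash
python3 - <<'E'
from h import *
S=save('scene','s6.png');D=save('side','d6.png')
def cr(im,x,y,w,h,W=400,H=400): return cv2.resize(im[y:y+h,x:x+w],(W,H),interpolation=cv2.INTER_CUBIC)
cv2.imwrite('pics/z6.png',np.hstack([cr(S['image'],170,170,100,100),cr(D['image'],225,120,100,100)])[...,::-1])
for f,C in((.30,S),(.31,D)):
  for y in(-.0725,.0725): print(proj(C,st(-.017+.205*np.sin(f),y,.012+.205*np.cos(f))), proj(C,st(-.017,y,.012)))
E
```

```text
[177.3257223  238.00720931] [194.60367521 258.29991112]
[230.58757733 239.46827974] [240.05900472 259.62364112]
[256.61579349 146.85153881] [272.06234981 186.8771745 ]
[245.38614564 169.83431336] [262.29845859 210.41713488]
```

View pics/z6.png

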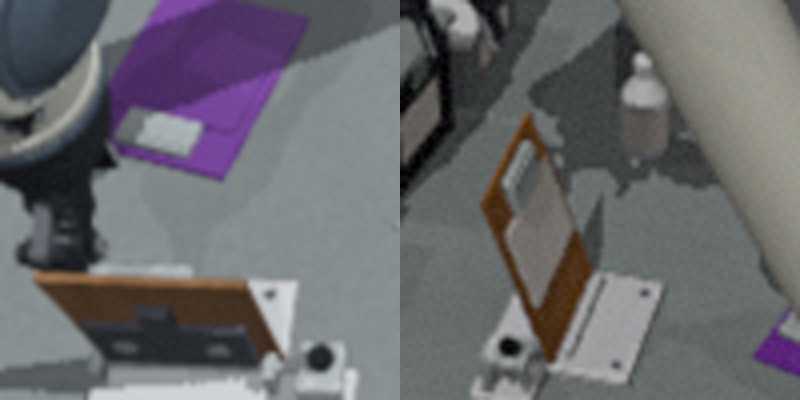

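The clipboard leans against the backrest, clip and paper facing out. Its top corners at (36,272)/(247,282) and (528,114)/(484,205) are within about 2 px of the ideal, the pin is down, and the gripper is clear.

```bash
python3 -c "
from workcell import bot
print(bot.finish_job())"
```

```text
the job is handed in; nothing more can be done
None
```

The job is handed in at about 18 s on the robot's clock: the backrest is open and locked with the pin down, and the clipboard is released centred in the ledge, leaning back with clip and paper facing out. I did not move the divider or touch anything else on the bench.

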